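# Load the angle-drilling jig with a pin from the deep pot

## Task

Fish the steel pin out of the deep steel pot and, without letting go of it on the way, lay it along the sloping V rest of the drilling jig so that it ends up pushed down against the stop at the foot of the V. Then swing the jig's drill-bush arm round until it is fully home across the pin. Leave the pot standing where it is, and do not disturb the oil can, the open tin or the mug.

Things in the scene. Friction and masses are not known exactly. Their poses are not given: they have to be found in the camera images.
- pin_center (a point): Plain round steel pin, 20 mm diameter, 50 mm long, 0.12 kg, ends alike; the only loose thing in the pot, lying on its side on the pot's floor. This point is the pin's centre; its x axis runs along the pin (y and z turn as the pin rolls).
- pot: Open dark steel pot, upright round tube on a heavy bottom, loose, 0.8 kg: outside 72 mm diameter (75 mm at the rim) and 92 mm tall, inside 64 mm diameter and 66 mm deep, floor 26 mm above the bench. Origin at the centre of its underside, z up.
- drill_jig: Drilling jig, a dark steel fixture fixed to the bench: base 136 x 128 mm, with a plate sloping at 35 degrees that faces its front, carrying the V rest and the swing arm; about 0.12 m tall over all. Origin at the centre of its underside; -x is its front (low end of the slope).
- v_rest: V rest on the jig: narrow steel rail, 17 mm wide, about 32 mm above the sloping plate, with an open 120-degree V. Origin: centre of a fully seated pin, 25 mm uphill of the stop's face. x along the V, uphill; z square to the 35-degree slope, upward; y left. Rail edges at z = -7.4 mm, rail's upper end at x = +30 mm. The stop (16 mm wide) rises to z = 5 mm. A pin may stick in the V and not slide by itself.
- bush_arm (a joint): Flat steel swing arm of the jig, with a drill bush (23 mm diameter) at its end, 52 mm from its pivot; rad. 0 = home against its stop, across the V, bush over the pin's middle; grows as it swings away downhill; 1.57 = along the V, pointing downhill; limit 2.2. It turns parallel to the slope and stays where left; 1 to 2 N at the knob moves it.
- pivot (a point): The arm's pivot axis (52 mm to the left of the V rest's origin), at the height of a seated pin's axis; axes as the V rest's. Above this point, square to the slope: the arm's underside at 13 mm, its top at 23 mm, the tops of bush and pivot bolt at 29 mm. The home arm clears a seated pin by 3 mm.
- swing_knob (a point): Middle of the black upright knob on the swing arm: 12 mm diameter, gripping part 15 mm tall, its foot 4 mm above the arm's top face, 28 mm from the pivot axis. Its z axis is the knob's axis, square to the slope.
- oil_can: Bystander: thumb oiler with a bent spout, 76 mm diameter, 166 mm tall, loose. Origin at the centre of its underside.
- bolt_tin: Bystander: rusty open tin, 75 mm diameter, 60 mm tall, empty, loose. Origin at the centre of its underside.
- tin_mug: Bystander: black tin mug with a handle, 79 x 110 mm, 80 mm tall, loose. Origin at the centre of its underside.
Mind the look-alikes: they are no part of the job. What is shaped like the pot but purple is not meant.

How it is judged:
By the outcome, as a careful person would: the job done as asked, in the order asked, and still so for the second after the job is handed in, with the robot touching nothing.
It also fails if it takes over 59 s, if anything falls off the work surface, if the arm or the gripper's body presses on something with over 40 N, if the wrist force passes 120 N, or if a joint passes its speed limit or range.

## Robot

A 6-joint arm with a two-finger parallel gripper is mounted at the origin on a cart in front of the work surface, level with it; the furniture and walls round the work are solid. World frame = base frame: x ahead of the robot, y to its left, z up, the work surface at z = 0. Lengths are in m, angles in rad, forces in N, time in s.
With the tool pointing down it reaches from about 0.25 to 0.775 m from the base axis. Payload 4 kg.
Tool frame: the origin (TCP) lies at the very end of the fingers, on their centre line; the grasp point (between the pads) lies 19 mm behind it (robot.hold_point_z is the distance from the TCP to the grasp point, in m); z points along the fingers, y is the line along which they close (so a half turn about z gives the same grasp; the last joint's range is limited). The gripper opens to 94 mm and grips with 3 to 60 N. Pads are 16 mm wide; open, the fingers measure 119 mm over their backs; the gripper's body (75 mm by 177 mm) begins 78 mm behind the grasp point.
Start: joints at [1.229, 0.087, 1.371, -0, 1.684, -0.103], TCP at [0.13, 0.534, 0.206] pointing down, gripper open.
Joint ranges: [-3.1, 3.1], [-0.76, 2.03], [0.27, 2.55], [-1.08, 4.22], [0.17, 2.65], [-2.57, 2.57]. Speed limits (rad/s): [2.79, 2.79, 3.14, 3.14, 3.14, 3.14].

## Interface

Orientations are given as a rotation vector (axis times angle).
In Python, from bench import robot, optics gives the robot as it stands. The module is installed in compiled form; this text tells all that it offers.
- The arm moves only by the tool apply_moves, never from a script. Its argument "series" is a list of rows, each a list of 5 numbers: the shift along the tool's x, y, z in mm, then the turn about the tool's z in degrees, then the gripper command: -1 is shut, 1 is fully open, values between are in proportion. A call has exactly 5 rows; each row shifts and turns the commanded pose from where the row before left it, along the tool's axes as they then stand; what a row does not reach is not made up. A row lasts 1/12 s, in which the tool goes at most 41.7 mm and 7.16 degrees, less where a joint would pass 70% of its speed; a pose out of reach is approached as far as the arm can. A call with a gripper value outside its range is refused whole. The fingers move at their own pace and stop on an object; "newtons" is the grip in N (left out, the last holds). Time passes only in rows, so rows that do not move let the fingers close, or fill a call up. It gives the time, the measured TCP pose, the force, the opening and the grip force at its end, in the units of the state.
- robot.get_obs(): the state, without advancing time (a new reading comes with each control period).
- optics.grab_frame(name): name is "scene" or "top" or "wrist"; returns a dict with "pixels" (420x560x3 uint8, red, green, blue), "depth" (420x560 float32, m along the optical axis (not along the pixel's ray), 0 where there is no reading), "K" (3x3 intrinsics, pixels), "k1" (the pictures are not rectified: a ray, as slopes to the right and down, at radius r is drawn at 1 + k1 r^2 times it, then the intrinsics apply), "xyz" and "orientation" of the camera in the world; the wrist camera has in their place "mount" (4x4, takes a point from camera to tool coordinates, whose origin is the TCP and whose axes are the flange's). Camera axes: x right, y down, z forward; pixel columns grow to the right and rows downward; lengths in m; the calibration is good to about 2 mm. A picture is of the moment at which its call begins: read the wrist's pose just before it.
- robot.close_job(): hands the job in; it is judged then, once.
The state is a dict: "time": time; "qpos": joint angles; "qd": joint speeds; "effort": joint torques, N m; "ee_pos": TCP position; "orientation": TCP orientation; "ft_force": force on the tool from outside, world axes, zero at the start; "wrist_torque": the same for the moment, N m; "gripper_width": finger opening in m; "grip_force": force on a finger pad.
Only numpy, scipy, OpenCV 4.12 (cv2) and the standard library are available. Lean on these libraries where they do the work, as an engineer would, in place of code of your own. Each camera call takes 0.05 s, during which the arm holds its last target. There are 200 camera calls.

## Working session

There is one attempt and no reset: what is moved stays moved. The work goes in short steps, Python scripts to look and compute and a tool call to move; the robot and the scene stay as the last step left them, time stands still between calls to the robot, and variables do not carry over. Pictures are saved under pics/ and viewed, at most 10 in all, crops included, and the job is handed in when it is done.

Besides the shell and the picture viewer there is one more tool, called as name([rows], argument=value, ...), one row to a line, values as JSON. apply_moves: Moves the arm, as the interface text tells. Its arguments: {"type":"object","properties":{"series":{"type":"array","items":{"type":"array","items":{"type":"number"}}},"newtons":{"type":"number"}},"required":["series"]}

```bash
mkdir -p pics; cat > h.py <<'E'
import numpy as np, cv2, pickle
from scipy.spatial.transform import Rotation as R
def cloud(f, st=None):
    """world xyz per pixel"""
    K=f["K"];h,w=f["depth"].shape
    u,v=np.meshgrid(np.arange(w),np.arange(h))
    p=np.stack([u,v],-1).reshape(-1,1,2).astype(np.float64)
    n=cv2.undistortPoints(p,K,np.array([f["k1"],0,0,0,0.])).reshape(h,w,2)
    d=f["depth"]
    c=np.dstack([n[...,0]*d,n[...,1]*d,d])
    if "mount" in f:
        M=f["mount"]; c=c@M[:3,:3].T+M[:3,3]
        return c@R.from_rotvec(st["orientation"]).as_matrix().T+np.array(st["ee_pos"])
    o=np.array(f["orientation"]); r=R.from_matrix(o) if o.shape==(3,3) else R.from_rotvec(o)
    return c@r.as_matrix().T+np.array(f["xyz"])
def take(name,fn=None):
    from bench import robot,optics
    st=robot.get_obs(); f=optics.grab_frame(name)
    c=cloud(f,st)
    if fn: cv2.imwrite("pics/"+fn,f["pixels"][...,::-1])
    pickle.dump((st,f,c),open(name+".pkl","wb"))
    return st,f,c
E
python3 - <<'E'
from h import *
ims=[]
for n in ("scene","top"):
    st,f,c=take(n,n+"1.png"); print(n,f["xyz"],f["orientation"],f["k1"],f["K"][0])
print({k:np.round(v,3) for k,v in st.items()})
E
```

```text
scene [ 0.00469288 -0.59767225  0.79054092] [-2.14442645  0.75527213 -0.35953299] -0.0169229348260698 [445.4642622    0.         288.34390533]
top [0.389531   0.06597001 1.16703704] [-2.15143422  2.15750139 -0.16818354] -0.007229796688177716 [426.44321214   0.         276.96358778]
{'time': np.float64(0.05), 'qpos': array([ 1.229,  0.088,  1.372,  0.   ,  1.684, -0.103]), 'qd': array([-0.003, -0.   , -0.001,  0.001, -0.002, -0.001]), 'effort': array([ 1.0000e-03, -3.4154e+01, -3.0360e+01,  7.2000e-02,  3.0000e-02,
       -0.0000e+00]), 'ee_pos': array([0.13 , 0.534, 0.204]), 'orientation': array([-3.740e-01, -3.119e+00,  3.000e-03]), 'ft_force': array([-0.521,  0.536, -0.497]), 'wrist_torque': array([ 0.006, -0.009, -0.03 ]), 'grip_force': np.float64(0.0), 'gripper_width': np.float64(0.094)}
```

View pics/top1.png

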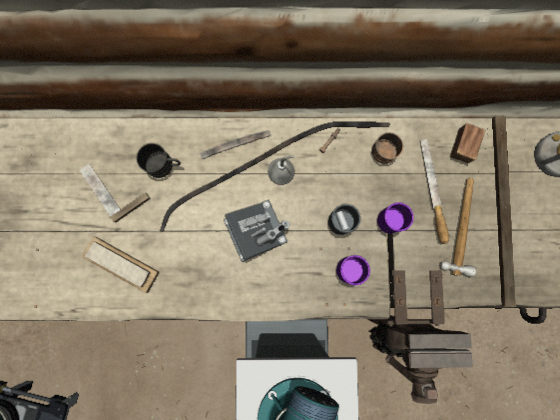

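View pics/scene1.png

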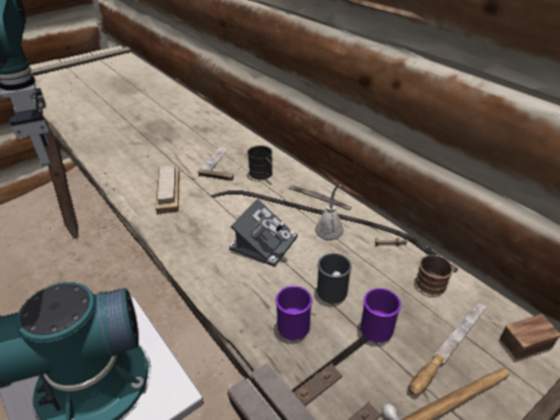

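The top view shows the pot with the pin at (344,220), the jig at (256,232), and the purple look-alikes at (352,270) and (397,219). The oil can is at (281,170), the tin at (388,149) and the mug at (155,160). The scene view agrees.

```bash
python3 - <<'E'
from h import *
st,f,c=pickle.load(open("top.pkl","rb"))
def box(n,u0,u1,v0,v1,z0,z1):
    p=c[v0:v1,u0:u1].reshape(-1,3);p=p[(p[:,2]>z0)&(p[:,2]<z1)]
    print(n,len(p),p.min(0).round(3),p.max(0).round(3),p.mean(0).round(3)); return p
box("pot rim",325,365,200,240,.08,.11)
box("pot in",325,365,200,240,.02,.06)
box("can",262,300,150,190,.03,.2)
box("p1",335,372,252,290,.08,.11);box("p2",378,416,198,238,.08,.11)
p=box("jig",215,300,190,270,.01,.2)
print(cv2.minAreaRect((p[:,:2]*1000).astype(np.float32)))
a=cv2.resize(f["pixels"][190:275,210:300,::-1],None,fx=6,fy=6,interpolation=cv2.INTER_CUBIC)
cv2.imwrite("pics/jig1.png",a)
print(c[222,240],c[240,236],c[250,265],c[207,262])
E
```

```text
pot rim 192 [ 0.478 -0.159  0.08 ] [ 0.55  -0.086  0.097] [ 0.517 -0.126  0.09 ]
pot in 479 [ 0.48  -0.156  0.02 ] [ 0.547 -0.087  0.06 ] [ 0.516 -0.126  0.035]
can 361 [0.627 0.011 0.03 ] [0.683 0.068 0.165] [0.65  0.039 0.065]
p1 203 [ 0.348 -0.18   0.082] [ 0.42  -0.106  0.098] [ 0.384 -0.146  0.09 ]
p2 214 [ 0.482 -0.295  0.08 ] [ 0.555 -0.222  0.096] [ 0.519 -0.262  0.089]
jig 2381 [0.407 0.022 0.01 ] [0.573 0.194 0.116] [0.489 0.108 0.059]
((494.6076965332031, 101.585693359375), (127.289306640625, 155.121337890625), 24.212665557861328)
[0.5056605  0.14517628 0.07698283] [0.45912642 0.15446016 0.0833947 ] [0.43660435 0.08194573 0.01063412] [0.55215058 0.08992003 0.0227089 ]
```

View pics/jig1.png

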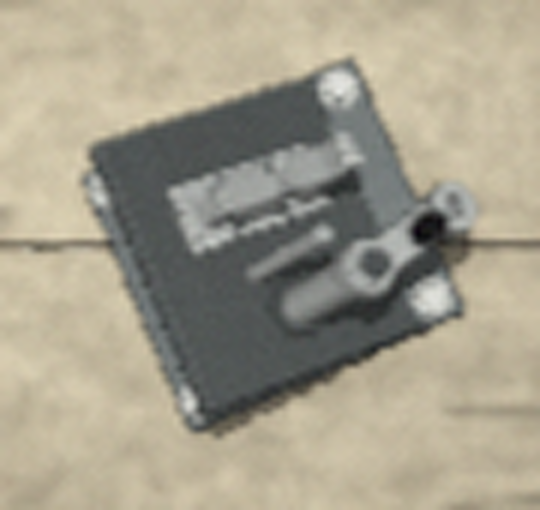

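The crop shows that the jig's low end faces picture right (world -y). The V runs from (190,225) to (350,150), the pivot is at (375,262), the knob at (430,228) and the bush at (455,205). The arm points downhill, clear of the V.

```bash
cat >> h.py <<'E'
def plan(target,yaw=None,st=None):
    """tool-frame shift (mm) and turn (deg) to target; yaw = world angle of the tool's y axis, deg (mod 180). Shift is expressed in axes BEFORE turn."""
    from bench import robot
    st=st or robot.get_obs(); r=R.from_rotvec(st["orientation"]).as_matrix()
    d=r.T@(np.array(target)-st["ee_pos"])*1000
    y=np.degrees(np.arctan2(r[1,1],r[0,1])); t=0
    if yaw is not None: t=-((yaw-y+90)%180-90)
    print("shift",d.round(1),"turn",round(t,1),"yaw_y",round(y,1),"q6",st["qpos"][5].round(3),"t",st["time"])
    return d,t
E
python3 - <<'E'
from h import *
st,f,c=pickle.load(open("top.pkl","rb"))
print(R.from_rotvec(st["orientation"]).as_matrix().round(3))
plan([0.516,-0.124,0.25],None,st)
# jig V direction from top pixel cloud
from bench import optics
f=optics.grab_frame("wrist"); print(f["mount"].round(3),f["K"][0],f["k1"])
a=c[200:240,324:364]; m=(a[...,2]>.035)&(a[...,2]<.055)
p=a[m]; print(len(p)); q=p-p.mean(0); print(np.linalg.svd(q[:,:2],full_matrices=False)[1:],p.mean(0))
E
```

```text
[[-0.972  0.237 -0.001]
 [ 0.237  0.972 -0.002]
 [ 0.    -0.002 -1.   ]]
shift [-530.7 -548.   -44.6] turn 0 yaw_y 76.3 q6 -0.103 t 0.05
[[-0.    -0.971 -0.238  0.069]
 [ 1.    -0.    -0.     0.   ]
 [ 0.    -0.238  0.971 -0.178]
 [ 0.     0.     0.     1.   ]] [356.60013519   0.         277.42602214] -0.0605090261123273
218
(array([0.26516561, 0.23391002]), array([[-0.83165193,  0.55529727],
       [-0.55529727, -0.83165193]])) [ 0.51421272 -0.12303781  0.04418161]
```

apply_moves([
  [-26.5,-27.4,-2,0,1],
  [-26.5,-27.4,-2,0,1],
  [-26.5,-27.4,-2,0,1],
  [-26.5,-27.4,-2,0,1],
  [-26.5,-27.4,-2,0,1],
])

```text
time: 0.57
ee_pos: [0.2267, 0.3683, 0.2151]
orientation: [-0.373, -3.119, 0.001]
ft_force: [1.4, -0.1, 0.3]
gripper_width: 0.0939
grip_force: 0.0
```

apply_moves([
  [-26.5,-27.4,-2,0,1],
  [-26.5,-27.4,-2,0,1],
  [-26.5,-27.4,-2,0,1],
  [-26.5,-27.4,-2,0,1],
  [-26.5,-27.4,-2,0,1],
])

```text
time: 0.98
ee_pos: [0.323, 0.2038, 0.2255]
orientation: [0.373, 3.119, 0.001]
ft_force: [-0.4, 1.0, -0.3]
gripper_width: 0.0937
grip_force: 0.0
```

apply_moves([
  [-26.5,-27.4,-2,0,1],
  [-26.5,-27.4,-2,0,1],
  [-26.5,-27.4,-2,0,1],
  [-26.5,-27.4,-2,0,1],
  [-26.5,-27.4,-2,0,1],
])

```text
time: 1.4
ee_pos: [0.4195, 0.0392, 0.2354]
orientation: [0.375, 3.119, 0.001]
ft_force: [0.7, -0.0, -1.0]
gripper_width: 0.0942
grip_force: 0.0
```

apply_moves([
  [-26.5,-27.4,-2,0,0],
  [-26.5,-27.4,-2,0,0],
  [-26.5,-27.4,-2,0,-0.36],
  [-26.5,-27.4,-2,0,-0.36],
  [-26.5,-27.4,-2,0,-0.36],
])

```text
time: 1.82
ee_pos: [0.5159, -0.1253, 0.2451]
orientation: [-0.375, -3.119, -0.001]
ft_force: [0.2, 1.0, -0.3]
gripper_width: 0.0643
grip_force: 0.0
```

```bash
python3 - <<'E'
from h import *
st,f,c=take("wrist","w1.png"); print(st["ee_pos"],st["gripper_width"])
plan([0.516,-0.124,0.25])
E
```

```text
[ 0.51587253 -0.12526929  0.24511313] 0.0643487026163652
shift [ 4.2  6.4 -6.4] turn 0 yaw_y 76.0 q6 -1.678 t 1.8667
```

View pics/w1.png

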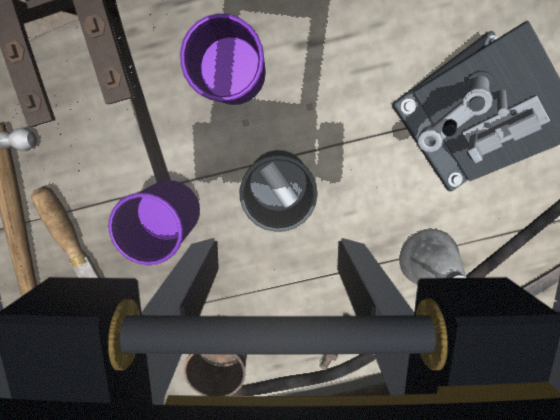

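The wrist view shows the pin in the pot at (279,186), running from upper left to lower right, and the jig at upper right.

```bash
python3 - <<'E'
from h import *
st,f,c=pickle.load(open("wrist.pkl","rb"))
a=c[145:235,235:322].reshape(-1,3)
rim=a[(a[:,2]>.086)&(a[:,2]<.1)]
(x,y),r=cv2.minEnclosingCircle((rim[:,:2]*1000).astype(np.float32)); print("rim",x,y,r,len(rim),rim[:,2].max())
cx,cy=x/1000,y/1000
i=a[(np.hypot(a[:,0]-cx,a[:,1]-cy)<.029)&(a[:,2]<.06)]
print("z pct",np.percentile(i[:,2],[5,25,50,75,95,99]).round(4))
p=i[(i[:,2]>.0385)&(i[:,2]<.052)]
print(len(p),cv2.minAreaRect((p[:,:2]*1000).astype(np.float32)))
q=p[:,:2]-p[:,:2].mean(0);_,s,v=np.linalg.svd(q,full_matrices=False)
t=q@v.T; print("ang",np.degrees(np.arctan2(v[0,1],v[0,0])),t.min(0),t.max(0),p.mean(0))
E
```

```text
rim 513.3748779296875 -123.73590087890625 37.40743637084961 1047 0.09272970434186939
z pct [0.0237 0.0246 0.0257 0.0426 0.0447 0.0455]
749 ((512.8369750976562, -122.98607635498047), (49.803958892822266, 18.498687744140625), 21.213359832763672)
ang 21.316233137423254 [-0.0245098  -0.00909408] [0.02529557 0.00940767] [ 0.51240877 -0.12298837  0.04290544]
```

apply_moves([
  [0,0,10,-7.1,-0.38],
  [0,0,10,-7.1,-0.38],
  [0,0,10,-7.1,-0.38],
  [0,0,10,-7.0,-0.38],
  [0,0,10,-7,-0.38],
])

```text
time: 2.28
ee_pos: [0.5151, -0.1232, 0.1944]
orientation: [0.598, -3.083, -0.001]
ft_force: [0.1, 0.8, -0.2]
gripper_width: 0.0302
grip_force: 0.0
```

apply_moves([
  [0,0,10,0,-0.38],
  [0,0,10,0,-0.38],
  [0,0,10,0,-0.38],
  [0,0,0,0,-0.38],
  [0,0,0,0,-0.38],
])

```text
time: 2.7
ee_pos: [0.515, -0.1232, 0.1646]
orientation: [0.587, -3.085, -0.001]
ft_force: [-0.6, 0.3, 0.7]
gripper_width: 0.0291
grip_force: 0.0
```

```bash
python3 - <<'E'
from h import *
from bench import robot
print(robot.get_obs()["gripper_width"])
plan([0.5128,-0.1231,0.029],111.3)
E
```

```text
0.02910303204576054
shift [  1.8   0.7 135.6] turn 0.3 yaw_y 111.6 q6 -2.289 t 2.7
```

apply_moves([
  [1.8,0.7,15,0,-0.38],
  [0,0,25,0,-0.38],
  [0,0,25,0,-0.38],
  [0,0,20,0,-0.38],
  [0,0,15,0,-0.38],
])

```text
time: 3.12
ee_pos: [0.5132, -0.1233, 0.0643]
orientation: [0.588, -3.086, -0.001]
ft_force: [0.8, 0.3, -0.3]
gripper_width: 0.0294
grip_force: 0.0
```

apply_moves([
  [0,0,12,0,-0.38],
  [0,0,10,0,-0.38],
  [0,0,8,0,-0.38],
  [0,0,4,0,-0.38],
  [0,0,0,0,-0.38],
])

```text
time: 3.53
ee_pos: [0.5133, -0.1233, 0.031]
orientation: [0.589, -3.085, -0.001]
ft_force: [-0.4, 0.5, 0.2]
gripper_width: 0.0292
grip_force: 0.0
```

apply_moves([
  [0,0,0,0,-0.6],
  [0,0,0,0,-1],
  [0,0,0,0,-1],
  [0,0,0,0,-1],
  [0,0,0,0,-1],
], newtons=20)

```text
time: 3.95
ee_pos: [0.5142, -0.1236, 0.0324]
orientation: [-0.589, 3.084, -0.001]
ft_force: [-0.3, 0.4, 2.5]
gripper_width: 0.019
grip_force: 20.0
```

apply_moves([
  [0,0,0,0,-0.38],
  [0,0,0,0,-0.38],
  [0,0,1.5,0,-0.38],
  [0,0,2,0,-0.38],
  [0,0,0,0,-0.38],
])

```text
time: 4.37
ee_pos: [0.513, -0.1232, 0.0272]
orientation: [0.589, -3.085, -0.001]
ft_force: [-0.2, -0.6, 0.0]
gripper_width: 0.0294
grip_force: 0.0
```

apply_moves([
  [0,0,0,0,-0.6],
  [0,0,0,0,-1],
  [0,0,0,0,-1],
  [0,0,0,0,-1],
  [0,0,0,0,-1],
], newtons=20)

```text
time: 4.78
ee_pos: [0.5134, -0.1233, 0.0278]
orientation: [0.589, -3.086, -0.0]
ft_force: [-0.4, 0.6, -1.1]
gripper_width: 0.0191
grip_force: 20.0
```

```bash
python3 - <<'E'
from h import *
# jig geometry from earlier wrist & top clouds
for n,(u0,u1,v0,v1) in dict(wrist=(385,560,15,200),top=(215,300,190,270)).items():
    st,f,c=pickle.load(open(n+".pkl","rb"))
    p=c[v0:v1,u0:u1].reshape(-1,3); p=p[(p[:,2]>.012)&(p[:,2]<.14)]
    # dominant plane by RANSAC
    rng=np.random.default_rng(0);best=0
    for _ in range(1500):
        s=p[rng.choice(len(p),3,False)];m=np.cross(s[1]-s[0],s[2]-s[0]);l=np.linalg.norm(m)
        if l<1e-7: continue
        m/=l
        if m[2]<0:m=-m
        if abs(np.degrees(np.arccos(m[2]))-35)>4: continue
        k=np.abs((p-s[0])@m)<.0015
        if k.sum()>best: best=k.sum();bk=k
    q=p[bk];o=q.mean(0);m=np.linalg.svd(q-o,full_matrices=False)[2][2];m*=np.sign(m[2])
    print(n,best,"tilt",np.degrees(np.arccos(m[2])).round(1),"downhill az",np.degrees(np.arctan2(m[1],m[0])).round(1),"o",o.round(4))
    h=(p-o)@m
    az=np.arctan2(m[1],m[0])+np.pi; up=np.array([np.cos(az),np.sin(az),0]); L=np.array([-np.sin(az),np.cos(az),0])
    xs=np.cross(L,m); 
    e=np.stack([(p-o)@xs,(p-o)@L,h],1)*1000
    print("height hist",np.histogram(h*1000,bins=np.arange(-2,75,4)))
    np.save(n+"_e.npy",np.hstack([e,p]))
E
```

```text
wrist 8761 tilt 35.0 downhill az -66.3 o [0.4781 0.1135 0.0564]
height hist (array([9519, 1156,  596,  119,  237,  139,   61,  331,  643,   49,   71,
        150,   20,   18,   99,  262,  771,  532,   61]), array([-2,  2,  6, 10, 14, 18, 22, 26, 30, 34, 38, 42, 46, 50, 54, 58, 62,
       66, 70, 74]))
top 829 tilt 35.1 downhill az -66.7 o [0.4877 0.1183 0.0578]
height hist (array([1001,  347,  120,   23,   19,   19,   22,   47,   75,   20,   12,
         22,   15,    4,   12,   38,   65,   54,   22]), array([-2,  2,  6, 10, 14, 18, 22, 26, 30, 34, 38, 42, 46, 50, 54, 58, 62,
       66, 70, 74]))
```

apply_moves([
  [0,0,-8,0,-1],
  [0,0,-15,0,-1],
  [0,0,-25,0,-1],
  [0,0,-35,0,-1],
  [0,0,-35,0,-1],
])

```text
time: 5.2
ee_pos: [0.5125, -0.123, 0.1466]
orientation: [0.589, -3.084, -0.002]
ft_force: [1.1, 0.2, -0.6]
gripper_width: 0.0194
grip_force: 20.0
```

```bash
python3 - <<'E'
from h import *
from bench import robot
for n in ("wrist","top"):
    e=np.load(n+"_e.npy"); 
    k=e[(e[:,2]>20)&(e[:,2]<37)]; print(n,"rail",len(k),np.percentile(k[:,:2],[2,50,98],axis=0).round(1))
    k=k[(k[:,2]>28)]; r=cv2.minAreaRect(k[:,:2].astype(np.float32));print("rail rect",r)
    k=e[(e[:,2]>39)&(e[:,2]<47)]; print("stop",len(k),np.percentile(k[:,:2],[5,50,95],axis=0).round(1))
    k=e[e[:,2]>60]; print("arm",np.percentile(k[:,:3],[2,50,98],axis=0).round(1))
    img=np.zeros((150,150),np.uint8)
    st,f,c=pickle.load(open(n+".pkl","rb"))
    # knob: dark, h>66
st=robot.get_obs(); print(st["ee_pos"],st["gripper_width"],st["grip_force"])
e=np.load("wrist_e.npy")
a=np.zeros((600,600,3),np.uint8)
for x,y,h in e[:,:3]:
    if h>8: cv2.circle(a,(int(300-4*y),int(300-4*x)),2,tuple(int(v) for v in cv2.applyColorMap(np.uint8([[min(255,h*3.3)]]),cv2.COLORMAP_JET)[0,0]),-1)
cv2.imwrite("pics/map.png",a)
E
```

```text
wrist rail 1141 [[-34.4 -34.5]
 [  1.9 -24.8]
 [ 23.3  33.3]]
rail rect ((0.940730094909668, -10.267097473144531), (73.93380737304688, 61.747493743896484), 61.495361328125)
stop 213 [[-38.9 -33. ]
 [-33.1 -23.5]
 [  8.2  32.8]]
arm [[-64.4   5.3  60.5]
 [-26.2  21.9  65. ]
 [  5.   34.9  82.4]]
top rail 167 [[-32.5 -25.5]
 [  1.8 -14.8]
 [ 24.   41.1]]
rail rect ((-5.145408630371094, 8.245956420898438), (58.07636260986328, 68.22113037109375), 0.6830955743789673)
stop 35 [[-36.9 -23.6]
 [ -0.5  13.4]
 [  9.5  39.8]]
arm [[-65.4  14.2  60.7]
 [-27.9  29.1  66.3]
 [  5.4  43.1  82.7]]
[ 0.51253633 -0.1230225   0.14664766] 0.019418949585067062 19.99999165534973
```

View pics/map.png

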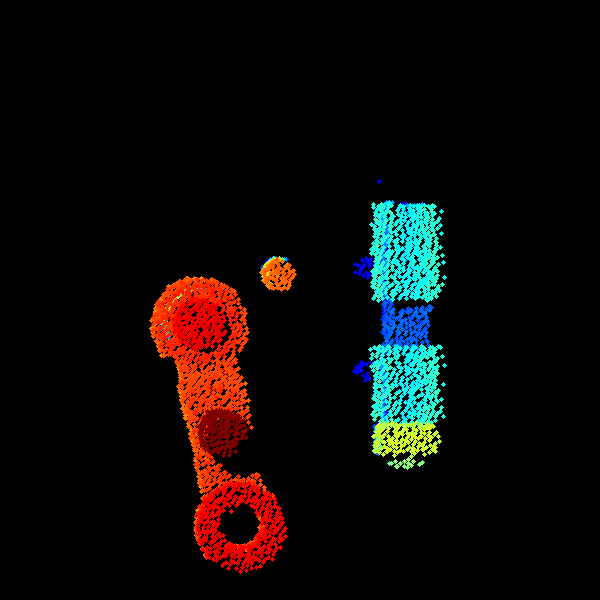

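The map (4 px/mm, slope frame) shows the rail at px x 372–442 with its upper end at y=203, and the stop face at y=422. The pivot is at (200,322), the knob at (222,432) and the bush at (240,524). The arm's stop post is at (278,272).

```bash
cat >> h.py <<'E'
def jigframe(yaw):
    az=np.radians(yaw); u=np.array([np.cos(az),np.sin(az),0]);z=np.array([0,0,1.])
    t=np.radians(35); xs=u*np.cos(t)+z*np.sin(t); m=-u*np.sin(t)+z*np.cos(t)
    return np.stack([xs,np.cross(m,xs),m],1)
E
python3 - <<'E'
from h import *
J=jigframe(113.6); o=np.array([0.4781,0.1135,0.0564]); O=o+J@np.array([-5.7,-26.8,39.4])/1000
print("vrest",O); u=J[:,0]*[1,1,0];u/=np.linalg.norm(u)
H=O-0.04*u+[0,0,.08]; print("hover",H)
d,t=plan(H,23.6)
st=None
from bench import robot
r=R.from_rotvec(robot.get_obs()["orientation"])*R.from_euler("z",t,degrees=True)
print("shift after turn",(r.as_matrix().T@(H-robot.get_obs()["ee_pos"])*1000).round(1))
E
```

```text
vrest [0.51357527 0.0992419  0.0854052 ]
hover [0.52958923 0.06258739 0.1654052 ]
shift [-84.2 166.3 -18.6] turn 88.0 yaw_y 111.6 q6 -2.291 t 5.2
shift after turn [163.3  89.9 -18.6]
```

apply_moves([
  [0,0,-4,7,-1],
  [0,0,-4,7,-1],
  [0,0,-4,7,-1],
  [0,0,-4,7,-1],
  [0,0,-4,7,-1],
])

```text
time: 5.62
ee_pos: [0.5134, -0.1233, 0.1668]
orientation: [0.375, 3.119, 0.0]
ft_force: [-0.7, -0.5, -1.9]
gripper_width: 0.0194
grip_force: 20.0
```

apply_moves([
  [0,0,0,7,-1],
  [0,0,0,7,-1],
  [0,0,0,7,-1],
  [0,0,0,7,-1],
  [0,0,0,7,-1],
])

```text
time: 6.03
ee_pos: [0.5134, -0.1233, 0.1665]
orientation: [1.296, 2.862, 0.0]
ft_force: [0.1, 0.2, -1.3]
gripper_width: 0.0194
grip_force: 20.0
```

apply_moves([
  [0,0,0,7,-1],
  [0,0,0,7,-1],
  [0,0,0,4,-1],
  [0,0,0,0,-1],
  [0,0,0,0,-1],
])

```text
time: 6.45
ee_pos: [0.5135, -0.1234, 0.1663]
orientation: [1.717, 2.631, 0.0]
ft_force: [0.6, 0.1, -0.7]
gripper_width: 0.019
grip_force: 20.0
```

apply_moves([
  [32.7,18,0,0,-1],
  [32.7,18,0,0,-1],
  [32.7,18,0,0,-1],
  [32.7,18,0,0,-1],
  [32.5,18,0,0,-1],
])

```text
time: 6.87
ee_pos: [0.5304, 0.0639, 0.1663]
orientation: [1.718, 2.63, 0.001]
ft_force: [-0.3, 0.1, -1.2]
gripper_width: 0.0194
grip_force: 20.0
```

apply_moves([
  [0,0,0,0,-1],
  [0,0,0,0,-1],
  [0,0,0,0,-1],
  [0,0,0,0,-1],
  [0,0,0,0,-1],
])

```text
time: 7.28
ee_pos: [0.5306, 0.0609, 0.166]
orientation: [1.722, 2.628, -0.0]
ft_force: [-0.5, 0.0, -0.3]
gripper_width: 0.0193
grip_force: 20.0
```

```bash
python3 - <<'E'
from h import *
st,f,c=take("wrist","w2.png"); print(st["ee_pos"],st["gripper_width"])
J=jigframe(113.6); O=np.array([0.5136,.0992,.0854])
p=c.reshape(-1,3); s=(p-O)@J*1000
k=(np.abs(s[:,0]+10)<80)&(np.abs(s[:,1]-20)<70)&(s[:,2]>-60)&(s[:,2]<50)&(p[:,2]>.012)
s=s[k];p=p[k]
pl=s[np.abs(s[:,2]+39.4)<3]; print("plate z med",np.median(pl[:,2]),"fit",np.linalg.lstsq(np.c_[pl[:,:2],np.ones(len(pl))],pl[:,2],rcond=None)[0])
a=np.zeros((600,600,3),np.uint8)
for x,y,h in s:
    if h>-30: cv2.circle(a,(int(400-4*y),int(280-4*x)),2,tuple(int(v) for v in cv2.applyColorMap(np.uint8([[np.clip((h+30)*3.3,0,255)]]),cv2.COLORMAP_JET)[0,0]),-1)
b=cv2.resize(f["pixels"][...,::-1],(800,600))
cv2.imwrite("pics/map2.png",a)
r=s[(np.abs(s[:,1])<14)&(np.abs(s[:,0])<40)]
rail=r[(r[:,2]>-16)&(r[:,2]<-4)&(r[:,0]>-22)]; print("rail y",np.percentile(rail[:,1],[1,50,99]),"xmax",np.percentile(rail[:,0],99.5),"ztop",np.percentile(rail[:,2],[50,95]))
stp=r[(r[:,2]>2)&(r[:,2]<9)&(r[:,0]<-15)]; print("stop x",np.percentile(stp[:,0],[1,99]),"y",np.percentile(stp[:,1],[1,99]),"z",np.median(stp[:,2]),len(stp))
# pin in tool frame
q=(c.reshape(-1,3)-st["ee_pos"])@R.from_rotvec(st["orientation"]).as_matrix()*1000
q=q[(np.abs(q[:,0])<32)&(np.abs(q[:,1])<9)&(q[:,2]>-35)&(q[:,2]<8)]
print("pin pts",len(q)); 
for lo in range(-30,30,6):
    w=q[(q[:,0]>=lo)&(q[:,0]<lo+6)]
    if len(w): print(lo,len(w),w[:,2].min().round(1),np.median(w[:,2]).round(1),np.median(w[:,1]).round(1), w[:,0].max().round(1))
E
```

```text
[0.53056788 0.06092699 0.16599553] 0.019277514806699005
plate z med -39.42256998839423 fit [-4.21245638e-04  2.04503996e-03 -3.94629723e+01]
rail y [-8.62846399 -0.05733521  8.12016906] xmax 30.255183728893666 ztop [-9.07882845 -6.90210092]
stop x [-32.66345261 -23.99772976] y [-7.68113668  7.02811604] z 5.300846899862805 198
pin pts 3625
-30 12 -15.9 -15.3 1.8 -24.1
-24 353 -18.1 -15.9 -0.2 -18.0
-18 382 -18.7 -15.9 -0.2 -12.0
-12 398 -18.7 -15.8 -0.2 -6.0
-6 397 -18.4 -15.8 0.3 -0.0
0 406 -18.5 -15.9 0.3 6.0
6 431 -18.1 -15.8 -0.2 12.0
12 422 -18.4 -15.8 -0.2 18.0
18 451 -18.3 -15.8 -0.2 24.0
24 373 -17.8 -11.3 0.3 26.0
```

View pics/w2.png

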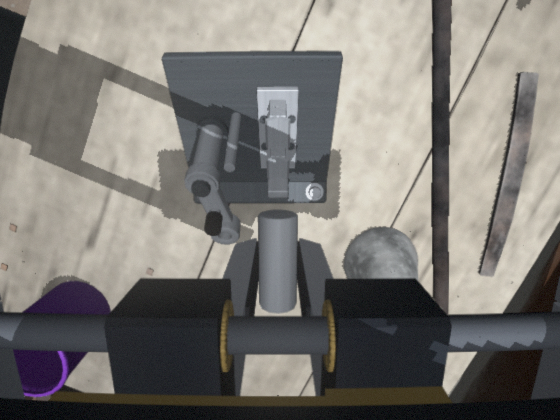

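View pics/map2.png

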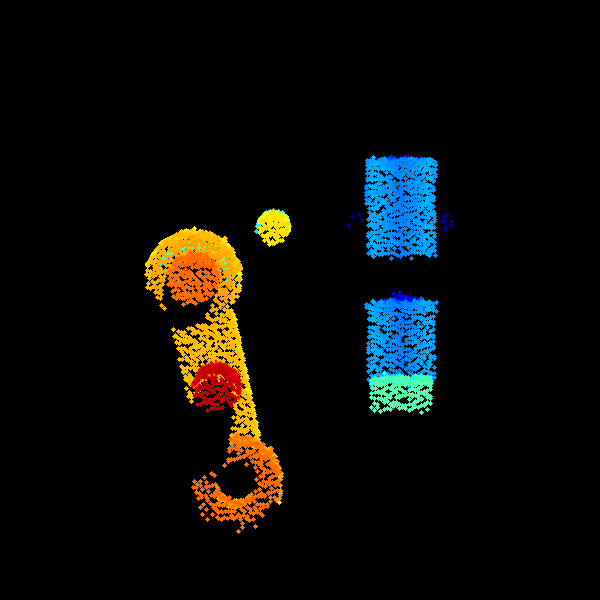

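The wrist view shows the pin held level, centred between the fingers at (278,260). The V rest is at (278,140) and the arm is clear at left. The map confirms the rail centre at px x=402, its upper end at y=158 and the stop face at y=377, so my origin is good to under 1 mm.

```bash
python3 - <<'E'
from h import *
J=jigframe(113.6); O=np.array([0.5136,.0992,.0854])
u=np.array([np.cos(np.radians(113.6)),np.sin(np.radians(113.6)),0])
T=O+J@np.array([.005,-.0002,0])-.0007*u+[0,0,-.0082]; print(T)
plan(T+[0,0,.022],23.6)
E
```

```text
[0.51242378 0.10239182 0.08006788]
shift [45.3 -0.1 63.9] turn -0.1 yaw_y 23.5 q6 -0.402 t 7.3333
```

apply_moves([
  [22.6,-0.1,0,0,-1],
  [22.7,0,8,0,-1],
  [0,0,20,0,-1],
  [0,0,20,0,-1],
  [0,0,14,0,-1],
], newtons=14)

```text
time: 7.75
ee_pos: [0.5116, 0.103, 0.1025]
orientation: [-1.72, -2.628, 0.001]
ft_force: [-0.3, -0.1, -1.7]
gripper_width: 0.0195
grip_force: 14.0
```

apply_moves([
  [0,0,2,0,-1],
  [0,0,0,0,-1],
  [0,0,2,0,-1],
  [0,0,2,0,-1],
  [0,0,0,0,-1],
])

```text
time: 8.17
ee_pos: [0.513, 0.1035, 0.0988]
orientation: [1.72, 2.628, 0.002]
ft_force: [-1.0, -0.2, -0.9]
gripper_width: 0.0192
grip_force: 14.0
```

```bash
python3 -c "
from h import *
plan([.5124,.1024,.0801],23.6)"
```

```text
shift [-0.8 -1.  18.7] turn -0.0 yaw_y 23.6 q6 -0.321 t 8.1667
```

apply_moves([
  [-0.5,-0.5,2,0,-1],
  [0,0,2,0,-1],
  [0,0,2,0,-1],
  [0,0,2,0,-1],
  [0,0,2,0,-1],
])

```text
time: 8.58
ee_pos: [0.5128, 0.1027, 0.0887]
orientation: [1.719, 2.627, 0.001]
ft_force: [0.3, -1.9, 1.8]
gripper_width: 0.0196
grip_force: 14.0
```

apply_moves([
  [0,0,1,0,-1],
  [0,0,1,0,-1],
  [0,0,1,0,-1],
  [0,0,1,0,-1],
  [0,0,0,0,-1],
])

```text
time: 9.0
ee_pos: [0.5121, 0.1033, 0.0838]
orientation: [-1.72, -2.629, -0.001]
ft_force: [0.9, -1.1, 2.9]
gripper_width: 0.0193
grip_force: 14.0
```

```bash
cat > pin.py <<'E'
from h import *
def pin(c,st):
    q=(c.reshape(-1,3)-st["ee_pos"])@R.from_rotvec(st["orientation"]).as_matrix()*1000
    q=q[(np.abs(q[:,0])<40)&(np.abs(q[:,1])<4)&(q[:,2]>-40)&(q[:,2]<12)]
    for lo in range(-30,36,6):
        w=q[(q[:,0]>=lo)&(q[:,0]<lo+6)]
        if len(w): print(lo,len(w),"z",w[:,2].min().round(1),np.median(w[:,2]).round(1),"y",np.median(w[:,1]).round(1),"x",w[:,0].max().round(1))
E
python3 - <<'E'
from pin import *
st,f,c=take("wrist","w3.png"); pin(c,st)
plan([.5124,.1024,.0801],23.6); print(st["ft_force"],st["gripper_width"])
E
```

```text
-30 53 z -7.7 -6.1 y -0.2 x -24.0
-24 112 z -10.6 -8.5 y -0.2 x -18.0
-18 121 z -13.6 -11.3 y -0.2 x -12.0
-12 140 z -16.9 -14.6 y 0.1 x -6.0
-6 134 z -20.5 -17.6 y 0.3 x -0.0
0 155 z -23.9 -20.7 y -0.2 x 6.0
6 173 z -26.3 -23.9 y 0.3 x 12.0
12 219 z -29.3 -26.7 y 0.3 x 18.0
18 342 z -27.2 -20.6 y -0.2 x 24.0
24 267 z -16.5 -9.1 y 0.3 x 30.0
30 244 z -5.9 -0.5 y 0.3 x 36.0
shift [-0.9 -0.1  3.8] turn 0.0 yaw_y 23.6 q6 -0.322 t 9.05
[ 0.87018327 -1.13306309  2.92281747] 0.019331653906709864
```

The pin is pivoting into the V as planned, about 27° so far. I'll press it down the rest of the way, then slide it downhill.

apply_moves([
  [0,0,1,0,-1],
  [0,0,1,0,-1],
  [0,0,1,0,-1],
  [0,0,1,0,-1],
  [0,0,0.5,0,-1],
])

```text
time: 9.47
ee_pos: [0.5121, 0.1033, 0.0803]
orientation: [1.719, 2.629, 0.001]
ft_force: [-1.8, -1.3, 8.3]
gripper_width: 0.0196
grip_force: 14.0
```

apply_moves([
  [-0.8,0,0.6,0,-1],
  [-0.8,0,0.6,0,-1],
  [-0.8,0,0.6,0,-1],
  [-0.8,0,0.6,0,-1],
  [0,0,0,0,-1],
])

```text
time: 9.88
ee_pos: [0.5135, 0.1003, 0.078]
orientation: [1.72, 2.629, 0.001]
ft_force: [-0.4, -0.1, 6.4]
gripper_width: 0.0194
grip_force: 14.0
```

```bash
python3 - <<'E'
from pin import *
st,f,c=take("wrist","w4.png"); pin(c,st)
J=jigframe(113.6); O=np.array([0.5136,.0992,.0854])
s=(c.reshape(-1,3)-O)@J*1000
p=s[(np.abs(s[:,1])<3)&(np.abs(s[:,0])<40)&(s[:,2]>7)&(s[:,2]<16)]; print("pin top s-frame x",np.percentile(p[:,0],[1,99]),"z fit",np.polyfit(p[:,0],p[:,2],1),len(p))
plan([.5124,.1024,.0801],23.6); print(st["ft_force"],st["gripper_width"],st["ee_pos"])
E
```

```text
-30 28 z -4.4 -3.1 y 0.1 x -24.0
-24 98 z -8.6 -5.9 y -0.2 x -18.1
-18 106 z -13.1 -9.9 y 0.1 x -12.0
-12 120 z -17.1 -14.1 y -0.2 x -6.0
-6 126 z -21.6 -18.4 y 0.3 x -0.1
0 140 z -25.2 -22.5 y -0.2 x 6.0
6 157 z -29.9 -26.6 y -0.1 x 11.9
12 276 z -31.4 -28.5 y -0.1 x 18.0
18 321 z -26.8 -21.0 y -0.2 x 24.0
24 220 z -17.9 -15.2 y -0.2 x 30.0
30 261 z -16.2 -11.2 y -0.2 x 36.0
pin top s-frame x [-22.36441315  26.37387639] z fit [-0.02027982 10.11123121] 713
shift [ 2.3 -0.1 -2.2] turn 0.0 yaw_y 23.6 q6 -0.328 t 9.9333
[-0.43423015 -0.13647721  6.36016434] 0.019397897048534694 [0.51346213 0.10030798 0.07796096]
```

The pin now lies along the V, about 1.5–2 mm short of the stop. I'll keep sliding.

apply_moves([
  [-0.8,0,0.5,0,-1],
  [-0.8,0,0.5,0,-1],
  [-0.8,0,0.5,0,-1],
  [-0.8,0,0.5,0,-1],
  [0,0,0,0,-1],
])

```text
time: 10.35
ee_pos: [0.5138, 0.0996, 0.0774]
orientation: [-1.717, -2.627, -0.005]
ft_force: [-5.1, 4.0, 13.7]
gripper_width: 0.0196
grip_force: 14.0
```

```bash
cat >> pin.py <<'E'
def seat():
    st,f,c=take("wrist"); J=jigframe(113.6); O=np.array([0.5136,.0992,.0854])
    s=(c.reshape(-1,3)-O)@J*1000
    p=s[(np.abs(s[:,1])<3)&(np.abs(s[:,0])<40)&(s[:,2]>7)&(s[:,2]<16)]
    print("pin x",np.percentile(p[:,0],[1,99]).round(1),"fit",np.polyfit(p[:,0],p[:,2],1).round(3),len(p))
    g=s[(np.abs(s[:,1])<6)&(s[:,0]<-15)&(s[:,0]>-45)&(s[:,2]>3)&(s[:,2]<6.8)]
    if len(g): print("stop x",np.percentile(g[:,0],[2,98]).round(1))
    print(st["ee_pos"],st["ft_force"].round(1),st["gripper_width"])
    return st,f,c,s
E
python3 -c "
from pin import *
seat()"
```

```text
pin x [-23.3  25.3] fit [-0.02  10.049] 721
stop x [-31.6 -27.6]
[0.51378845 0.09958344 0.07736772] [-5.1  4.  13.7] 0.019568650779277795
```

apply_moves([
  [0.8,0,-0.8,0,-1],
  [0,0,0,0,-0.7],
  [0,0,0,0,-0.47],
  [0,0,0,0,-0.47],
  [0,0,0,0,-0.47],
])

```text
time: 10.82
ee_pos: [0.5134, 0.098, 0.0747]
orientation: [-1.719, -2.628, 0.002]
ft_force: [-0.1, -0.4, 0.9]
gripper_width: 0.025
grip_force: 0.0
```

```bash
python3 -c "
from pin import *
seat()"
```

```text
pin x [-22.9  25.6] fit [-0.018 10.121] 744
stop x [-31.8 -29.4]
[0.51343971 0.09795534 0.0747474 ] [-0.1 -0.4  0.9] 0.025034817827665153
```

apply_moves([
  [0,0,-3,0,-0.47],
  [0,0,-7,0,-0.47],
  [0,0,-15,0,-0.47],
  [0,0,-15,0,-0.47],
  [0,0,-10,0,-0.47],
])

```text
time: 11.28
ee_pos: [0.515, 0.0979, 0.1278]
orientation: [1.719, 2.628, 0.002]
ft_force: [0.7, 0.2, 0.1]
gripper_width: 0.0247
grip_force: 0.0
```

apply_moves([
  [12,0,0,0,-1],
  [15,0,0,0,-1],
  [12,0,0,0,-1],
  [0,0,0,0,-1],
  [0,0,0,0,-1],
])

```text
time: 11.7
ee_pos: [0.498, 0.1344, 0.1253]
orientation: [-1.717, -2.63, 0.001]
ft_force: [0.0, 0.1, -0.2]
gripper_width: 0.0005
grip_force: 0.0
```

```bash
python3 - <<'E'
from pin import *
st,f,c,s=seat()
O=np.array([0.5136,.0992,.0854]);u=np.array([np.cos(np.radians(113.6)),np.sin(np.radians(113.6)),0])
plan(O+.036*u+[0,0,.0145],23.6)
# knob + arm
k=s[(s[:,2]>36)&(s[:,2]<46)&(s[:,1]>20)&(s[:,1]<70)&(s[:,0]<10)&(s[:,0]>-50)]
if len(k): print("knob top",len(k),np.median(k,0),cv2.minEnclosingCircle(k[:,:2].astype(np.float32)))
E
```

```text
pin x [-18.   17.3] fit [-4.0000e-03  1.0721e+01] 50
[0.49798933 0.13435522 0.12529623] [ 0.   0.1 -0.2] 0.0005367220866607492
shift [-1.9  0.2 25.5] turn 0.1 yaw_y 23.7 q6 -0.26 t 11.75
```

apply_moves([
  [0,0,10,0,-1],
  [0,0,10,0,-1],
  [0,0,5,0,-1],
  [-1.5,0,0,0,-1],
  [-1.5,0,0,0,-1],
])

```text
time: 12.17
ee_pos: [0.4994, 0.1305, 0.0997]
orientation: [-1.719, -2.627, 0.002]
ft_force: [0.7, 0.7, 0.0]
gripper_width: 0.0005
grip_force: 0.0
```

apply_moves([
  [-1.2,0,0,0,-1],
  [-1.2,0,0,0,-1],
  [-1.2,0,0,0,-1],
  [-1.2,0,0,0,-1],
  [0,0,0,0,-1],
])

```text
time: 12.58
ee_pos: [0.5021, 0.1263, 0.1012]
orientation: [1.72, 2.628, 0.001]
ft_force: [-0.6, -0.8, -0.9]
gripper_width: 0.0006
grip_force: 0.0
```

```bash
python3 - <<'E'
from pin import *
O=np.array([0.5136,.0992,.0854]);u=np.array([np.cos(np.radians(113.6)),np.sin(np.radians(113.6)),0])
plan(O+.0285*u+[0,0,.0145],23.6)
E
```

```text
shift [-0.9 -0.3  1.3] turn 0.0 yaw_y 23.6 q6 -0.275 t 12.5833
```

Just short of the expected contact, so I'll keep pushing gently.

apply_moves([
  [-0.8,0,0,0,-1],
  [-0.8,0,0,0,-1],
  [-0.8,0,0,0,-1],
  [-0.5,0,0,0,-1],
  [0,0,0,0,-1],
])

```text
time: 13.0
ee_pos: [0.5027, 0.1251, 0.1013]
orientation: [-1.718, -2.628, -0.003]
ft_force: [-1.8, 3.5, 2.4]
gripper_width: 0.0005
grip_force: 2.9
```

apply_moves([
  [-0.8,0,0,0,-1],
  [-0.8,0,0,0,-1],
  [-0.5,0,0,0,-1],
  [0,0,0,0,-1],
  [0,0,0,0,-1],
])

```text
time: 13.42
ee_pos: [0.5032, 0.1246, 0.1018]
orientation: [-1.716, -2.627, -0.006]
ft_force: [-3.4, 8.2, 4.6]
gripper_width: 0.0007
grip_force: 4.7
```

The wrist force reached 9 N with no further travel, so the pin is firmly on the stop. Backing off to look at it and at the knob.

apply_moves([
  [4,0,0,0,-1],
  [6,0,0,0,-1],
  [0,0,-20,0,-1],
  [0,0,-25,0,-1],
  [0,0,-25,0,-1],
])

```text
time: 13.83
ee_pos: [0.4991, 0.1304, 0.1705]
orientation: [-1.72, -2.628, 0.005]
ft_force: [0.7, 0.9, 0.8]
gripper_width: 0.0004
grip_force: 0.0
```

apply_moves([
  [-30,12,0,0,-0.57],
  [-30,12,0,0,-0.57],
  [-25,11,0,0,-0.57],
  [0,0,0,0,-0.57],
  [0,0,0,0,-0.57],
])

```text
time: 14.25
ee_pos: [0.5662, 0.0659, 0.1699]
orientation: [-1.723, -2.626, 0.003]
ft_force: [-0.3, -0.9, -0.6]
gripper_width: 0.02
grip_force: 0.0
```

```bash
python3 - <<'E'
from pin import *
st,f,c,s=seat(); cv2.imwrite("pics/w5.png",f["pixels"][...,::-1])
k=s[(s[:,2]>39)&(s[:,2]<46)&(s[:,1]>20)&(s[:,1]<70)&(s[:,0]<10)&(s[:,0]>-50)]
K=None
if len(k): print("knob top",len(k),np.median(k,0),cv2.minEnclosingCircle(k[:,:2].astype(np.float32)))
b=s[(s[:,2]>26)&(s[:,2]<32)&(s[:,0]<-35)&(s[:,0]>-70)&(s[:,1]>15)&(s[:,1]<70)]
if len(b): print("bush",cv2.minEnclosingCircle(b[:,:2].astype(np.float32)))
b=s[(s[:,2]>14)&(s[:,2]<28)&(s[:,0]>4)&(s[:,0]<25)&(s[:,1]>24)&(s[:,1]<38)]
if len(b): print("post",np.median(b,0),np.percentile(b[:,2],99),cv2.minEnclosingCircle(b[:,:2].astype(np.float32)))
E
```

```text
pin x [-23.6  25.1] fit [-5.000e-03  9.965e+00] 470
stop x [-32.9 -27.6]
[0.56621633 0.06590418 0.16993062] [-0.3 -0.9 -0.6] 0.01996345855161238
knob top 178 [-25.22348485  45.12679589  42.3803953 ] ((-26.884796142578125, 45.520477294921875), 5.992162704467773)
bush ((-50.6492919921875, 41.290855407714844), 11.854695320129395)
post [14.44450598 30.88810298 20.05641063] 21.793714561744352 ((12.814473152160645, 31.267423629760742), 4.5018696784973145)
```

View pics/w5.png

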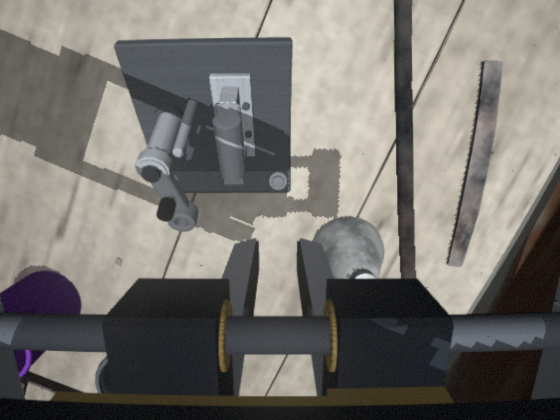

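The picture shows the pin in the V hard against the stop at (231,180). The knob is at (166,209), the bush at (183,218) and the arm's stop post at (185,130).

```bash
cat > arc.py <<'E'
from pin import *
J=jigframe(113.6); O=np.array([0.5136,.0992,.0854])
def K(th,n=35.3): return O+J@np.array([-.028*np.sin(th),.052-.028*np.cos(th),n/1000])
E
python3 - <<'E'
from arc import *
from bench import robot
st=robot.get_obs(); r=R.from_rotvec(st["orientation"]).as_matrix()
print("above"); plan(K(1.33)+[0,0,.03],23.6)
th=np.linspace(1.33,0,21); P=np.array([K(t) for t in th]); print((np.diff(P,axis=0)@r*1000).round(2).tolist(), P[0])
E
```

```text
above
shift [  7.9 -80.   41.5] turn -0.0 yaw_y 23.6 q6 -0.393 t 14.3
[[0.41, 1.79, -0.29], [0.51, 1.75, -0.36], [0.61, 1.71, -0.43], [0.7, 1.66, -0.49], [0.79, 1.6, -0.55], [0.87, 1.53, -0.61], [0.95, 1.45, -0.67], [1.03, 1.37, -0.72], [1.1, 1.29, -0.77], [1.17, 1.19, -0.82], [1.23, 1.1, -0.86], [1.29, 0.99, -0.9], [1.34, 0.89, -0.94], [1.39, 0.78, -0.97], [1.42, 0.66, -1.0], [1.46, 0.55, -1.02], [1.48, 0.43, -1.04], [1.5, 0.31, -1.05], [1.52, 0.18, -1.06], [1.52, 0.06, -1.07]] [0.48909154 0.04208976 0.09871929]
```

apply_moves([
  [2.5,-26,0,0,-0.5],
  [2.5,-27,0,0,-0.5],
  [2.9,-27,0,0,-0.5],
  [0,0,20,0,-0.5],
  [0,0,20,0,-0.5],
])

```text
time: 14.72
ee_pos: [0.4889, 0.043, 0.1325]
orientation: [1.716, 2.626, 0.004]
ft_force: [0.4, -0.4, -2.0]
gripper_width: 0.0236
grip_force: 0.0
```

apply_moves([
  [0,0,0,0,-0.5],
  [0,0,0,0,-0.5],
  [0,0,0,0,-0.5],
  [0,0,0,0,-0.5],
  [0,0,0,0,-0.5],
])

```text
time: 15.13
ee_pos: [0.4903, 0.0426, 0.1322]
orientation: [1.718, 2.628, 0.002]
ft_force: [0.6, 1.0, -0.6]
gripper_width: 0.0231
grip_force: 0.0
```

```bash
python3 -c "
from arc import *
plan(K(1.33),23.6)"
```

```text
shift [ 0.  -1.4 33.5] turn 0.0 yaw_y 23.6 q6 -0.441 t 15.1333
```

apply_moves([
  [0,-1.2,10,0,-0.5],
  [0,0,10,0,-0.5],
  [0,0,8,0,-0.5],
  [0,0,5,0,-0.5],
  [0,0,0,0,-0.5],
])

```text
time: 15.55
ee_pos: [0.4869, 0.042, 0.0955]
orientation: [-1.718, -2.626, 0.003]
ft_force: [-0.3, 0.3, -0.6]
gripper_width: 0.0235
grip_force: 0.0
```

apply_moves([
  [0,0,0,0,-0.8],
  [0,0,0,0,-1],
  [0,0,0,0,-1],
  [0,0,0,0,-1],
  [0,0,0,0,-1],
], newtons=12)

```text
time: 15.97
ee_pos: [0.4886, 0.042, 0.0981]
orientation: [1.72, 2.629, 0.001]
ft_force: [-1.2, 0.7, 0.4]
gripper_width: 0.011
grip_force: 12.0
```

The knob is gripped (11 mm opening). Swinging it along the arc.

apply_moves([
  [0.4,1.8,-0.8,0,-1],
  [0.5,1.75,-0.4,0,-1],
  [0.6,1.7,-0.4,0,-1],
  [0.7,1.65,-0.5,0,-1],
  [0.8,1.6,-0.55,0,-1],
])

```text
time: 16.38
ee_pos: [0.4944, 0.0478, 0.1]
orientation: [-1.72, -2.628, 0.002]
ft_force: [-2.3, -3.3, -3.9]
gripper_width: 0.0115
grip_force: 12.0
```

apply_moves([
  [0.9,1.55,-0.6,0,-1],
  [0.95,1.45,-0.7,0,-1],
  [1,1.4,-0.7,0,-1],
  [1.1,1.3,-0.8,0,-1],
  [1.2,1.2,-0.8,0,-1],
])

```text
time: 16.8
ee_pos: [0.4988, 0.0559, 0.104]
orientation: [-1.719, -2.628, 0.001]
ft_force: [-4.7, -2.3, -2.6]
gripper_width: 0.0112
grip_force: 12.0
```

```bash
python3 -c "
from arc import *
plan(K(.665),23.6)"
```

```text
shift [-0.7  0.9 -0.4] turn 0.0 yaw_y 23.6 q6 -0.414 t 16.8
```

apply_moves([
  [1.2,1.1,-0.9,0,-1],
  [1.3,1,-0.9,0,-1],
  [1.35,0.9,-0.95,0,-1],
  [1.4,0.8,-1,0,-1],
  [1.4,0.7,-1,0,-1],
])

```text
time: 17.22
ee_pos: [0.5002, 0.0638, 0.1086]
orientation: [-1.719, -2.628, 0.001]
ft_force: [-4.1, -1.6, -3.1]
gripper_width: 0.011
grip_force: 12.0
```

apply_moves([
  [1.45,0.55,-1,0,-1],
  [1.5,0.4,-1.05,0,-1],
  [1.5,0.3,-1.05,0,-1],
  [1.5,0.2,-1.05,0,-1],
  [1.5,0.1,-1.05,0,-1],
])

```text
time: 17.63
ee_pos: [0.4994, 0.0716, 0.114]
orientation: [1.72, 2.629, 0.002]
ft_force: [-2.4, -0.1, -5.6]
gripper_width: 0.0105
grip_force: 12.0
```

```bash
python3 -c "
from arc import *
plan(K(0),23.6)"
```

```text
shift [-0.7  0.1 -0.3] turn 0.0 yaw_y 23.6 q6 -0.383 t 17.6333
```

apply_moves([
  [0.8,0,-0.4,0,-1],
  [0.8,0,-0.4,0,-1],
  [0.8,0,-0.4,0,-1],
  [0.8,0,-0.4,0,-1],
  [0,0,0,0,-1],
], newtons=18)

```text
time: 18.05
ee_pos: [0.4984, 0.0747, 0.1162]
orientation: [1.719, 2.629, 0.004]
ft_force: [-0.0, 0.7, -5.2]
gripper_width: 0.01
grip_force: 18.0
```

```bash
python3 -c "
from arc import *
plan(K(0),23.6); st,f,c,s=seat()
k=s[(s[:,2]>39)&(s[:,2]<46)&(s[:,1]>10)&(s[:,1]<60)&(abs(s[:,0])<20)]
if len(k): print(len(k),cv2.minEnclosingCircle(k[:,:2].astype(np.float32)))
b=s[(s[:,2]>26)&(s[:,2]<32)&(abs(s[:,0])<25)&(abs(s[:,1])<16)]
if len(b): print(len(b),cv2.minEnclosingCircle(b[:,:2].astype(np.float32)),np.median(b,0))
"
```

```text
shift [-3.8 -0.3  1.9] turn 0.0 yaw_y 23.6 q6 -0.378 t 18.05
pin x [ 2.7 25.9] fit [-0.086 11.519] 362
[0.49842191 0.07465886 0.1161708 ] [-0.   0.7 -5.2] 0.010035067423361629
336 ((10.308881759643555, 24.8703556060791), 17.50197410583496)
550 ((1.7110157012939453, 3.574105978012085), 17.02610206604004) [ 2.29919424 -3.39961908 29.0838747 ]
```

The grip appears to have slipped uphill past the knob. I'll release, rise and look.

apply_moves([
  [0,0,0,0,-0.68],
  [0,0,0,0,-0.68],
  [0,0,-10,0,-0.68],
  [0,0,-20,0,-0.68],
  [0,0,-20,0,-0.68],
])

```text
time: 18.52
ee_pos: [0.4979, 0.0737, 0.1673]
orientation: [1.72, 2.628, 0.0]
ft_force: [0.5, -0.0, 0.1]
gripper_width: 0.015
grip_force: 0.0
```

apply_moves([
  [-25,0,0,0,-1],
  [-25,0,0,0,-1],
  [0,0,0,0,-1],
  [0,0,0,0,-1],
  [0,0,0,0,-1],
])

```text
time: 18.93
ee_pos: [0.518, 0.0283, 0.1666]
orientation: [1.72, 2.628, 0.002]
ft_force: [0.3, 0.1, 0.1]
gripper_width: 0.0005
grip_force: 0.0
```

```bash
python3 - <<'E'
from arc import *
st,f,c,s=seat(); cv2.imwrite("pics/w6.png",f["pixels"][...,::-1])
k=s[(s[:,2]>39)&(s[:,2]<46)&(s[:,1]>10)&(s[:,1]<60)&(abs(s[:,0])<20)]
if len(k): print("knob",len(k),cv2.minEnclosingCircle(k[:,:2].astype(np.float32)))
b=s[(s[:,2]>26)&(s[:,2]<32)&(abs(s[:,0])<25)&(abs(s[:,1])<16)]
if len(b): print("bush",len(b),cv2.minEnclosingCircle(b[:,:2].astype(np.float32)))
b=s[(s[:,2]>26)&(s[:,2]<32)&(abs(s[:,0])<15)&(abs(s[:,1]-52)<14)]
if len(b): print("bolt",len(b),cv2.minEnclosingCircle(b[:,:2].astype(np.float32)))
print("to push start"); plan(K(0)+np.array([-np.cos(np.radians(113.6)),-np.sin(np.radians(113.6)),0])*.025,23.6)
E
```

```text
pin x [ 4.8 25.3] fit [-0.088 11.825] 272
stop x [-33.1 -33.1]
[0.51804259 0.02827639 0.16662078] [0.3 0.1 0.1] 0.0005343049576571452
knob 254 ((-1.4979199171066284, 22.931053161621094), 6.7487287521362305)
bush 677 ((-3.0097246170043945, -0.04519113153219223), 11.621879577636719)
bolt 298 ((0.8935787081718445, 51.58388137817383), 9.860706329345703)
to push start
shift [21.1  0.4 52. ] turn 0.0 yaw_y 23.6 q6 -0.467 t 18.9833
```

View pics/w6.png

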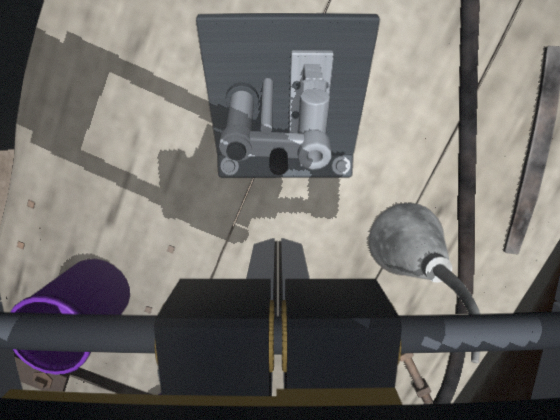

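The arm is across the pin but about 3 mm short at the bush (0.055 rad). The knob is at (279,160) and the bush at (315,155). I'll push the knob uphill with shut fingers from below.

apply_moves([
  [18,0,0,0,-1],
  [0,0,15,0,-1],
  [0,0,16,0,-1],
  [0,0,15,0,-1],
  [0,0,10,0,-1],
])

```text
time: 19.4
ee_pos: [0.5095, 0.0456, 0.1083]
orientation: [-1.717, -2.629, 0.001]
ft_force: [-0.8, 0.1, -0.4]
gripper_width: 0.0007
grip_force: 0.0
```

apply_moves([
  [2,0,0,0,-1],
  [2,0,0,0,-1],
  [2,0,0,0,-1],
  [1.5,0,0,0,-1],
  [1,0,0,0,-1],
])

```text
time: 19.82
ee_pos: [0.5078, 0.0526, 0.1109]
orientation: [1.718, 2.628, 0.002]
ft_force: [0.7, -0.6, 0.5]
gripper_width: 0.0005
grip_force: 0.1
```

```bash
python3 -c "
from arc import *
plan(K(0)-.0167*np.array([np.cos(np.radians(113.6)),np.sin(np.radians(113.6)),0]),23.6)"
```

```text
shift [ 3.4 -0.1 -3.5] turn 0.0 yaw_y 23.6 q6 -0.42 t 19.8167
```

apply_moves([
  [0.8,0,0,0,-1],
  [0.8,0,0,0,-1],
  [0.8,0,0,0,-1],
  [0.6,0,0,0,-1],
  [0,0,0,0,-1],
])

```text
time: 20.23
ee_pos: [0.5073, 0.0543, 0.1108]
orientation: [1.718, 2.626, 0.001]
ft_force: [2.4, -4.5, 3.3]
gripper_width: 0.0004
grip_force: 2.3
```

apply_moves([
  [0.6,0,0,0,-1],
  [0.6,0,0,0,-1],
  [0.6,0,0,0,-1],
  [0,0,0,0,-1],
  [0,0,0,0,-1],
])

```text
time: 20.65
ee_pos: [0.5069, 0.0554, 0.1109]
orientation: [1.718, 2.624, 0.0]
ft_force: [4.5, -4.9, 4.0]
gripper_width: 0.0003
grip_force: 3.3
```

apply_moves([
  [0.6,0,-0.2,0,-1],
  [0.6,0,-0.2,0,-1],
  [0.6,0,-0.2,0,-1],
  [0,0,0,0,-1],
  [0,0,0,0,-1],
])

```text
time: 21.07
ee_pos: [0.5068, 0.0556, 0.1113]
orientation: [1.718, 2.622, -0.002]
ft_force: [5.1, -8.5, 2.3]
gripper_width: 0.0007
grip_force: 5.0
```

apply_moves([
  [0.6,0,-0.2,0,-1],
  [0.6,0,-0.2,0,-1],
  [0.3,0,0,0,-1],
  [0,0,0,0,-1],
  [0,0,0,0,-1],
])

```text
time: 21.48
ee_pos: [0.5067, 0.0558, 0.1114]
orientation: [1.717, 2.619, -0.005]
ft_force: [7.4, -10.6, 0.5]
gripper_width: 0.0003
grip_force: 6.4
```

The force climbs (13 N) with no travel, so the arm is on its stop. I'll back off and verify.

apply_moves([
  [-5,0,0,0,-1],
  [-8,0,0,0,-1],
  [-5,0,-15,0,-1],
  [0,0,-20,0,-1],
  [-10,0,-20,0,-1],
])

```text
time: 21.9
ee_pos: [0.5131, 0.0356, 0.1644]
orientation: [-1.714, -2.625, 0.001]
ft_force: [-0.2, -1.2, 0.0]
gripper_width: 0.0002
grip_force: 0.0
```

apply_moves([
  [-10,0,0,0,-1],
  [0,0,0,0,-1],
  [0,0,0,0,-1],
  [0,0,0,0,-1],
  [0,0,0,0,-1],
])

```text
time: 22.32
ee_pos: [0.518, 0.0254, 0.1638]
orientation: [-1.717, -2.626, 0.002]
ft_force: [-0.7, 1.5, 0.3]
gripper_width: 0.0007
grip_force: 0.0
```

```bash
python3 - <<'E'
from arc import *
st,f,c,s=seat()
k=s[(s[:,2]>39)&(s[:,2]<46)&(s[:,1]>10)&(s[:,1]<60)&(abs(s[:,0])<20)]
if len(k): print("knob",len(k),cv2.minEnclosingCircle(k[:,:2].astype(np.float32)))
b=s[(s[:,2]>26)&(s[:,2]<32)&(abs(s[:,0])<25)&(abs(s[:,1])<16)]
if len(b): print("bush",len(b),cv2.minEnclosingCircle(b[:,:2].astype(np.float32)))
p=s[(np.abs(s[:,1])<3)&(s[:,0]>14)&(s[:,0]<40)&(s[:,2]>9)&(s[:,2]<11.5)]; print("pin up end",np.percentile(p[:,0],99))
st,f,c=take("top","top2.png")
a=c[200:240,325:365].reshape(-1,3);a=a[(a[:,2]>.08)&(a[:,2]<.11)]; print("pot",a.min(0),a.max(0))
E
```

```text
pin x [ 7.7 25.3] fit [-0.119 12.485] 250
stop x [-32.4 -27.2]
[0.51804781 0.02539613 0.16377263] [-0.7  1.5  0.3] 0.0007030812673397181
knob 265 ((0.5073695182800293, 23.354276657104492), 6.175426006317139)
bush 714 ((0.46821776032447815, -0.5957341194152832), 11.634528160095215)
pin up end 25.216318561534514
pot [ 0.47820096 -0.15881832  0.08020106] [ 0.55031596 -0.09680088  0.09678156]
```

View pics/top2.png

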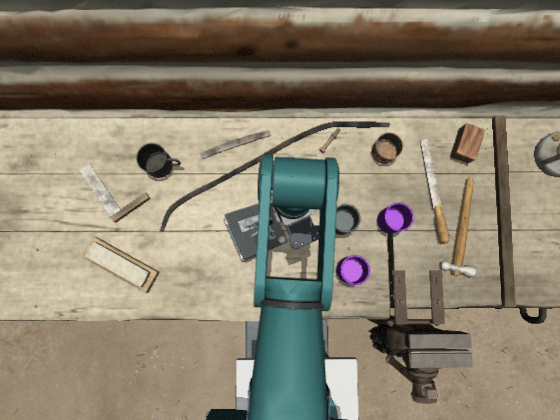

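The arm is home (bush over the V rest's origin to 0.5 mm) and the pin is against its stop. The top view shows the empty pot unmoved at (344,220) and the bystanders in place.

```bash
python3 -c "
from bench import robot
print(robot.close_job())"
```

```text
the job is handed in; nothing more can be done
None
```

The job is handed in at about 22 s: the pin lies in the V against its stop, the drill-bush arm is home over it, and the pot and bystanders are where they were; the hand-in returned no verdict.

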